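# Lock the hold-down clamp on the brass bush

### The job

A brass bush sits in one of the two spring clamps on the bench. Press that clamp's red lever all the way down until its catch holds it there by itself, then let go; keep the bush seated in its nest, and leave the empty clamp's lever up.

Things in the scene. Friction and masses are not known exactly. Their poses are not given: they have to be found in the camera images.
- loaded_clamp_lever (a joint): Lever of the clamp that holds the bush, hinge angle in rad: 0 = up (sloping up 0.5 rad from hinge to red grip), 0.5 = fully down on its stop, level. A spring pushes it up with 2.5 to 4 N at the grip. At 0.36 it meets the sprung catch, which takes about 13 N at the grip to push past; beyond 0.43 it snaps to the stop and is held against 5 N of lift. Let go earlier, it springs up.
- loaded_clamp_grip (a point): Point on the top face of that lever's red grip, 160 mm from the hinge axis along the lever, 9 mm above the centre line (through the hinge). Moves with the lever. x: along the lever towards the hinge; y: along the hinge axis; z: out of the top face. Grip 70 mm long (x -35 to +35 mm), 36 wide, 18 thick. 175 mm above the bench when up, 99 mm when down.
- empty_clamp_lever (a joint): Lever of the other, identical clamp, nest empty; 0 = up (its start, where it stays), 0.5 = down. Each clamp: grey base 200 x 100 x 14 mm fixed to the bench, hinge near one end between grey cheeks (axis 90 mm, cheeks 106 mm above the bench), dark lever with red grip, black-rimmed nest under its middle. One stands left, one right of the bench's middle, in either order.
- bush: Loose turned brass bush, stepped cylinder 53 mm tall, 47 mm in diameter below and 38 mm at the top, upright in the black nest of the loaded clamp (nest floor 18 mm above the bench, rim 8 mm high), under the middle of the lever. Origin at the centre of its underside.
Mind the look-alikes: they are no part of the job. Leave any pink look-alike of the part that bears loaded_clamp_lever alone.

How it is judged:
By the outcome, as a careful person would: the job done as asked, in the order asked, and still so for the second after the job is handed in, with the robot touching nothing.
It also fails if it takes over 26 s, if anything falls off the work surface, if the arm or the gripper's body presses on something with over 40 N, if the wrist force passes 120 N, or if a joint passes its speed limit or range.

### The arm

A 6-joint arm with a two-finger parallel gripper is mounted at the origin on the work surface. World frame = base frame: x ahead of the robot, y to its left, z up, the work surface at z = 0. Lengths are in m, angles in rad, forces in N, time in s.
With the tool pointing down it reaches from about 0.35 to 0.975 m from the base axis. Payload 4.9 kg.
Tool frame: the origin (TCP) lies midway between the tips of the shut fingers; the grasp point (between the pads) lies 19 mm behind it; z points along the fingers, y is the line along which they close (so a half turn about z gives the same grasp; the last joint's range is limited). The gripper opens to 85 mm and grips with 20 to 120 N. Pads are 22 mm wide; open, the fingers measure 114 mm over their backs; the gripper's body (76 mm by 85 mm) begins 54 mm behind the grasp point. The pads swing forward as they close: fully open they stand 13 mm farther back than shut.
Start: joints at [-1.251, 0.053, 1.613, -0, 1.476, -0.119], TCP at [0.266, -0.566, 0.231] pointing down, gripper open.
Joint ranges: [-3.01, 3.01], [-1.01, 2.22], [0.06, 2.58], [-1.02, 4.17], [0.09, 2.62], [-3.14, 3.14]. Speed limits (rad/s): [2.57, 2.57, 3.14, 3.14, 3.14, 3.14].

### API

Orientations are given as a rotation vector (axis times angle).
In Python, from station import ctrl gives the robot as it stands.
- The arm moves only by the shell command python3 -m handwheel 'ROWS' [FORCE]. ROWS is JSON, a list of rows, each an object with "gripper": the gripper command: -1 is fully open, 1 is shut, values between are in proportion; "offset": the shift along the tool's x, y, z in mm, a list of three; "rotation": the turn, a rotation vector about the tool's x, y, z in rad, a list of three. A call has exactly 8 rows; each row is the pose to reach, as a shift and turn from the pose commanded when the call began, along the tool's axes at that moment; what a row does not reach only later rows make up. A row lasts 1/8 s, in which the tool goes at most 62.5 mm and 10.7 degrees, less where a joint would pass 70% of its speed; a pose out of reach is approached as far as the arm can. A call with a gripper value outside its range is refused whole. The fingers move at their own pace and stop on an object; FORCE is the grip in N (left out, the last holds). Time passes only in rows, so rows that repeat a pose let the fingers close, or fill a call up. It gives the time, the measured TCP pose, the force, the opening and the grip force at its end, in the units of the state.
- ctrl.get_obs(): the state, without advancing time (a new reading comes with each control period).
- ctrl.get_image(name): name is "side" or "top"; returns a dict with "image" (420x560x3 uint8, red, green, blue), "fovy" (degrees; the focal length in pixels is half the picture's height over the tangent of half this angle, whatever the lens; pixels are square), "cx", "cy" (the principal point, pixels), "xyz" and "attitude" of the camera in the world. Camera axes: x right, y up, looking along -z (the intrinsics and any distortion apply to the point x, -y, -z); pixel columns grow to the right and rows downward; lengths in m; the calibration is good to about 2 mm. A picture is of the moment at which its call begins. There is no depth.
- ctrl.finish_job(): hands the job in; it is judged then, once.
The state is a dict: "t": time; "q": joint angles; "dq": joint speeds; "effort": joint torques, N m; "tool_pos": TCP position; "tool_rot": TCP orientation; "contact_force": force on the tool from outside, world axes, zero at the start; "wrist_torque": the same for the moment, N m; "opening": finger opening in m; "grip_force": force on a finger pad.
Only numpy, scipy, OpenCV 4.12 (cv2) and the standard library are available. Lean on these libraries where they do the work, as an engineer would, in place of code of your own. Each camera call takes 0.05 s, during which the arm holds its last target. There are 200 camera calls.

## Working session

There is one attempt and no reset: what is moved stays moved. The work goes in short steps, Python scripts to look and compute and a shell command to move; the robot and the scene stay as the last step left them, time stands still between calls to the robot, and variables do not carry over. Pictures are saved under pics/ and viewed, at most 10 in all, crops included, and the job is handed in when it is done.

```bash
mkdir -p pics; ls
python3 - <<'E'
from station import ctrl
import cv2
for n in("side","top"):
    d=ctrl.get_image(n); cv2.imwrite(f"pics/{n}0.png",d["image"][:,:,::-1])
    print(n,{k:v for k,v in d.items() if k!="image"})
print(ctrl.get_obs())
E
```

```text
pics
side {'fovy': 46.18743835955094, 'cx': 278.5802427657711, 'cy': 210.5714750218958, 'xyz': array([0.21921272, 0.43780928, 0.7677518 ]), 'attitude': array([ 0.31989224, -0.88419231, -2.33234854])}
top {'fovy': 57.17243272840526, 'cx': 280.0054098002083, 'cy': 210.4400661381722, 'xyz': array([ 0.40139168, -0.03295552,  0.89394276]), 'attitude': array([ 0.17101334, -0.15212235, -1.46555283])}
{'t': 0.1, 'q': array([-1.25102788e+00,  5.33014627e-02,  1.61413717e+00,  4.09499633e-07,
        1.47601746e+00, -1.18984212e-01]), 'dq': array([-7.82824408e-04, -7.70108312e-05, -3.57638580e-03, -4.88107818e-04,
        3.16130016e-05,  7.92576174e-04]), 'effort': array([-1.66078986e-03, -3.94902813e+01, -3.71365535e+01, -2.29030702e-04,
        3.89813547e-03, -1.18711986e-05]), 'tool_pos': array([ 0.26533878, -0.56526167,  0.23019104]), 'tool_rot': array([-3.06448959e+00, -6.83272804e-01,  2.92552121e-04]), 'contact_force': array([-0.43997471, -0.02464563, -0.12031972]), 'wrist_torque': array([-0.03864373, -0.00951713,  0.04378839]), 'grip_force': 0.0, 'opening': 0.08505958716535732}
```

View pics/side0.png

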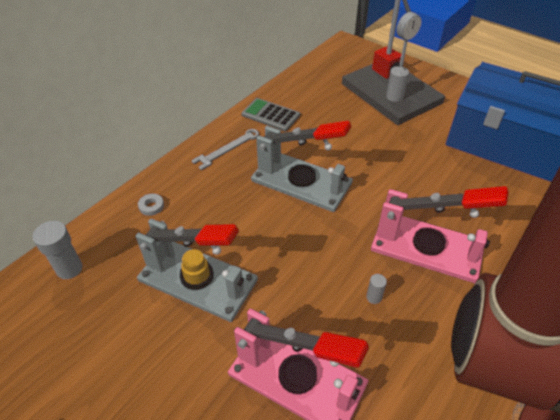

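View pics/top0.png

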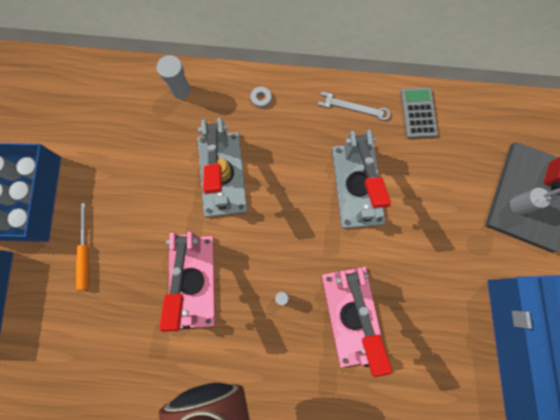

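The side view shows four levers: grey with bush (grip at 216,235), grey empty (332,130), and two pink (342,349 and 486,197). In the top view they are at (212,178), (377,192), (172,312) and (376,355). The grey clamp at side (216,235) / top (212,178) fits, because it's the only one holding the brass bush. I'll confirm that in a crop and measure it.

```bash
cat > h.py <<'E'
import numpy as np, cv2
from scipy.spatial.transform import Rotation as R
from station import ctrl
def ray(d,p):
    f=d["image"].shape[0]/2/np.tan(np.radians(d["fovy"])/2)
    v=np.array([(p[0]-d["cx"])/f,-(p[1]-d["cy"])/f,-1.])
    return np.array(d["xyz"]),R.from_rotvec(d["attitude"]).apply(v)
def plane(d,p,z):
    o,v=ray(d,p); return o+v*(z-o[2])/v[2]
def tri(a,p,b,q):
    o,v=ray(a,p);u,w=ray(b,q)
    s,t=np.linalg.lstsq(np.c_[v,-w],u-o,rcond=None)[0]
    return (o+s*v+u+t*w)/2, np.linalg.norm(o+s*v-u-t*w)
def red(d,near):
    h=cv2.cvtColor(d["image"],cv2.COLOR_RGB2HSV)
    m=((((h[...,0]<5)|(h[...,0]>175))&(h[...,1]>200)&(h[...,2]>110))*255).astype('uint8')
    n,l,s,c=cv2.connectedComponentsWithStats(m)
    i=l[near[1],near[0]]; assert i>0
    k=max(cv2.findContours((l==i).astype('uint8'),0,2)[0],key=len)
    return c[i],s[i],cv2.boxPoints(cv2.minAreaRect(k))
E
python3 - <<'E'
from h import *
a=ctrl.get_image("side");b=ctrl.get_image("top")
ca,sa,ba=red(a,(216,235));cb,sb,bb=red(b,(212,178))
print(ca,sa,ba.round(),cb,sb,bb.round())
print("grip",tri(a,ca,b,cb),plane(b,cb,.168))
# empty
print("empty",tri(a,red(a,(332,130))[0],b,red(b,(377,192))[0]))
# brass
for d,n in((a,'s'),(b,'t')):
    h=cv2.cvtColor(d["image"],cv2.COLOR_RGB2HSV)
    print("box",[plane(d,p,.168).round(3) for p in (ba if n=='s' else bb)])
# grey base corners
s=cv2.resize(a["image"][200:325,120:270],None,fx=3.5,fy=3.5,interpolation=2)
t=cv2.resize(b["image"][105:230,180:260],None,fx=3.5,fy=3.5,interpolation=2)
cv2.imwrite("pics/crop.png",np.hstack([s,t])[:,:,::-1])
E
```

```text
[216.21582734 234.65179856] [195 224  43  22 695] [[194. 225.]
 [237. 224.]
 [238. 244.]
 [195. 245.]] [212.24162679 178.1076555 ] [204 164  17  28 418] [[204. 191.]
 [204. 164.]
 [220. 164.]
 [220. 191.]]
grip (array([0.60512035, 0.12228856, 0.16462333]), np.float64(0.003173839555077116)) [0.60566705 0.1223286  0.168     ]
empty (array([ 0.60904694, -0.20250597,  0.16482649]), np.float64(0.003164797039062074))
box [array([0.641, 0.132, 0.168]), array([0.591, 0.087, 0.168]), array([0.563, 0.116, 0.168]), array([0.612, 0.159, 0.168])]
box [array([0.578, 0.135, 0.168]), array([0.633, 0.142, 0.168]), array([0.636, 0.111, 0.168]), array([0.581, 0.104, 0.168])]
```

View pics/crop.png

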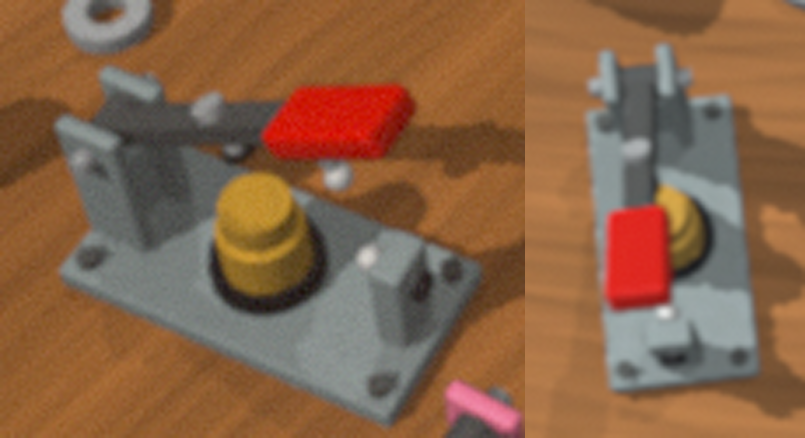

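The crop confirms it: a brass bush sits in the grey clamp under this lever. Next I'll work out the axis, the press point and the tool-frame offsets, and check the toolbox clearance.

Run:
```python
from h import *
a=ctrl.get_image("side");b=ctrl.get_image("top")
c=[plane(b,((x-525)/3.5+180,y/3.5+105),.014)[:2] for x,y in((587,112),(730,97),(610,390),(757,372))]
c=np.array(c);print(c.round(3))
far,near=(c[0]+c[1])/2,(c[2]+c[3])/2
u=(near-far)/np.linalg.norm(near-far);print("far",far,"near",near,"u",u,np.linalg.norm(near-far))
g=np.array([.605,.122]); print("lat off",np.cross(u,g-far),"along",u@(g-far))
hinge_g=g-u*.138; tgt=hinge_g+u*.150; print("hinge",hinge_g,"tgt",tgt)
print("cheeks",[plane(b,((x-525)/3.5+180,y/3.5+105),.106).round(3) for x,y in((606,55),(666,48))])
print("latch",tri(a,(494,118),b,(521,320)), "tower",tri(a,(409,25),b,(550,190)))
o=ctrl.get_obs();r=R.from_rotvec(o["tool_rot"]);print(r.as_matrix().round(3))
print("off mm",r.inv().apply(np.array([*tgt,.23])-o["tool_pos"])*1000)
```

```text
[[0.749 0.205]
 [0.77  0.107]
 [0.555 0.161]
 [0.577 0.065]]
far [0.75914212 0.1557942 ] near [0.56607243 0.11317914] u [-0.97649594 -0.21553582] 0.19771683726191577
lat off -0.00022324685598910238 along 0.15780301068743327
hinge [0.73975644 0.15174394] tgt [0.59328205 0.11941357]
cheeks [array([0.751, 0.173, 0.106]), array([0.76 , 0.136, 0.106])]
latch (array([ 0.39403666, -0.50681705,  0.11049251]), np.float64(0.0021800615157646632)) tower (array([ 0.61074284, -0.46687776,  0.26749008]), np.float64(0.0051597340712678805))
[[ 0.905  0.425 -0.   ]
 [ 0.425 -0.905  0.001]
 [ 0.    -0.001 -1.   ]]
off mm [ 587.77710946 -480.83329848    1.24063958]<stdin>:7: DeprecationWarning: Arrays of 2-dimensional vectors are deprecated. Use arrays of 3-dimensional vectors instead. (deprecated in NumPy 2.0)
```

```bash
python3 -m handwheel '[{"gripper":1,"offset":[0,0,-50],"rotation":[0,0,0]},{"gripper":1,"offset":[45,-37,-60],"rotation":[0,0,0]},{"gripper":1,"offset":[90,-74,-60],"rotation":[0,0,0]},{"gripper":1,"offset":[135,-111,-60],"rotation":[0,0,0]},{"gripper":1,"offset":[180,-148,-60],"rotation":[0,0,0]},{"gripper":1,"offset":[225,-185,-60],"rotation":[0,0,0]},{"gripper":1,"offset":[270,-222,-60],"rotation":[0,0,0]},{"gripper":1,"offset":[315,-259,-60],"rotation":[0,0,0]}]' 40
python3 -m handwheel '[{"gripper":1,"offset":[46,-37,0],"rotation":[0,0,0]},{"gripper":1,"offset":[92,-74,0],"rotation":[0,0,0]},{"gripper":1,"offset":[138,-111,0],"rotation":[0,0,0]},{"gripper":1,"offset":[184,-148,0],"rotation":[0,0,0]},{"gripper":1,"offset":[230,-185,0],"rotation":[0,0,0]},{"gripper":1,"offset":[273,-222,0],"rotation":[0,0,0]},{"gripper":1,"offset":[273,-222,0],"rotation":[0,0,0]},{"gripper":1,"offset":[273,-222,0],"rotation":[0,0,0]}]'
```

```text
t: 1.3
tool_pos: [0.4411, -0.1957, 0.2915]
tool_rot: [3.066, 0.683, 0.001]
contact_force: [1.2, -0.1, 0.1]
opening: -0.0002
grip_force: 0.0
t: 2.3
tool_pos: [0.5933, 0.1194, 0.291]
tool_rot: [3.066, 0.684, -0.001]
contact_force: [-0.3, 0.2, -0.6]
opening: 0.0003
grip_force: 0.0
```

```bash
python3 -m handwheel '[{"gripper":1,"offset":[0,0,50],"rotation":[0,0,0]},{"gripper":1,"offset":[0,0,95],"rotation":[0,0,0]},{"gripper":1,"offset":[0,0,105],"rotation":[0,0,0]},{"gripper":1,"offset":[0,0,115],"rotation":[0,0,0]},{"gripper":1,"offset":[0,0,125],"rotation":[0,0,0]},{"gripper":1,"offset":[0,0,135],"rotation":[0,0,0]},{"gripper":1,"offset":[0,0,145],"rotation":[0,0,0]},{"gripper":1,"offset":[0,0,145],"rotation":[0,0,0]}]'
python3 - <<'E'
from h import *
a=ctrl.get_image("side");b=ctrl.get_image("top")
s=cv2.resize(a["image"][170:325,100:290],None,fx=2.1,fy=2.1)
t=cv2.resize(b["image"][105:260,150:300],None,fx=2.1,fy=2.1)
cv2.imwrite("pics/press1.png",np.hstack([s,t])[:,:,::-1])
E
```

```text
t: 3.3
tool_pos: [0.5933, 0.1195, 0.1453]
tool_rot: [3.066, 0.684, -0.001]
contact_force: [0.2, -0.3, 2.3]
opening: -0.0
grip_force: 1.3
```

View pics/press1.png

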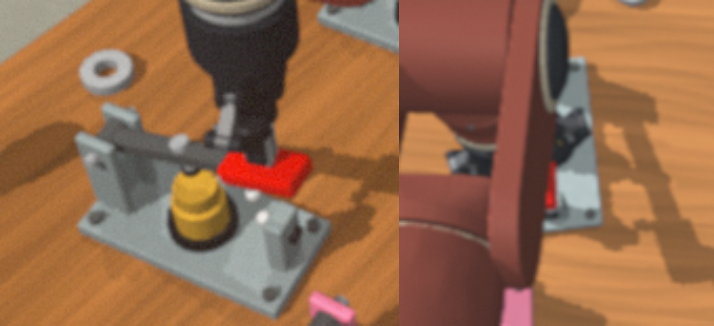

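The side view shows the closed fingertips on the middle of the red grip (about 262,165 in the crop). The lever is partly down and the bush is seated. I'll keep pressing.

```bash
python3 -m handwheel '[{"gripper":1,"offset":[0,0,8],"rotation":[0,0,0]},{"gripper":1,"offset":[0,0,16],"rotation":[0,0,0]},{"gripper":1,"offset":[0,0,23],"rotation":[0,0,0]},{"gripper":1,"offset":[0,0,29],"rotation":[0,0,0]},{"gripper":1,"offset":[0,0,35],"rotation":[0,0,0]},{"gripper":1,"offset":[0,0,40],"rotation":[0,0,0]},{"gripper":1,"offset":[0,0,44],"rotation":[0,0,0]},{"gripper":1,"offset":[0,0,46],"rotation":[0,0,0]}]'
```

```text
t: 4.4
tool_pos: [0.5929, 0.1195, 0.0996]
tool_rot: [-3.066, -0.684, 0.003]
contact_force: [-4.2, -1.2, 7.5]
opening: 0.0003
grip_force: 3.8
```

```bash
python3 -m handwheel '[{"gripper":1,"offset":[0,0,1],"rotation":[0,0,0]},{"gripper":1,"offset":[0,0,1],"rotation":[0,0,0]},{"gripper":1,"offset":[0,0,2],"rotation":[0,0,0]},{"gripper":1,"offset":[0,0,2],"rotation":[0,0,0]},{"gripper":1,"offset":[0,0,2],"rotation":[0,0,0]},{"gripper":1,"offset":[0,0,2],"rotation":[0,0,0]},{"gripper":1,"offset":[0,0,2],"rotation":[0,0,0]},{"gripper":1,"offset":[0,0,2],"rotation":[0,0,0]}]'
```

```text
t: 5.4
tool_pos: [0.593, 0.1195, 0.0995]
tool_rot: [-3.066, -0.684, 0.003]
contact_force: [-5.6, -0.2, 10.5]
opening: -0.0002
grip_force: 4.9
```

The commanded 2 mm gave no further travel at z = 0.0995, so the lever is on its stop. I'll lift off and check.

```bash
python3 -m handwheel '[{"gripper":1,"offset":[0,0,-5],"rotation":[0,0,0]},{"gripper":1,"offset":[0,0,-20],"rotation":[0,0,0]},{"gripper":1,"offset":[0,0,-50],"rotation":[0,0,0]},{"gripper":1,"offset":[0,0,-100],"rotation":[0,0,0]},{"gripper":1,"offset":[0,0,-150],"rotation":[0,0,0]},{"gripper":1,"offset":[0,0,-190],"rotation":[0,0,0]},{"gripper":1,"offset":[0,0,-190],"rotation":[0,0,0]},{"gripper":1,"offset":[0,0,-190],"rotation":[0,0,0]}]'
python3 - <<'E'
from h import *
a=ctrl.get_image("side")
cv2.imwrite("pics/after.png",cv2.resize(a["image"][100:360,80:420],None,fx=2,fy=2)[:,:,::-1])
E
```

```text
t: 6.4
tool_pos: [0.5933, 0.1195, 0.2879]
tool_rot: [-3.066, -0.684, 0.001]
contact_force: [0.7, -0.3, -1.3]
opening: 0.0002
grip_force: 0.0
```

View pics/after.png

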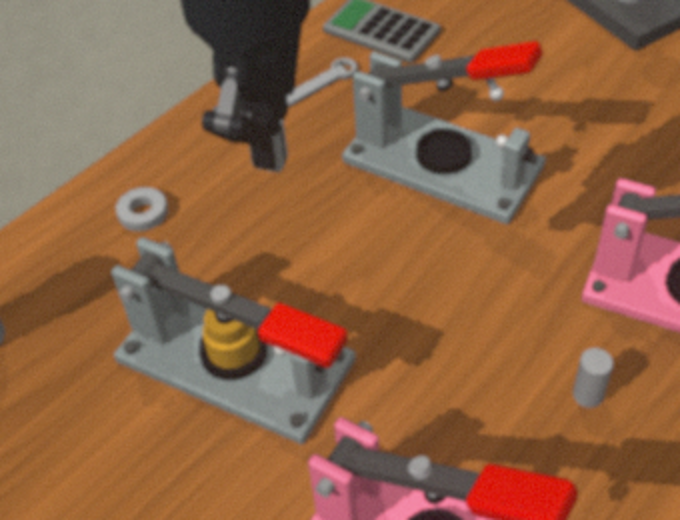

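The gripper is clear and the lever stays level and down (grip at 303,333 in the crop). The bush is seated in its nest (232,340), and the empty clamp's lever is still up (505,60).

```bash
python3 -c "
from station import ctrl
print(ctrl.finish_job())"
```

```text
the job is handed in; nothing more can be done
None
```

I pressed the loaded clamp's lever down to its stop, where it stayed after I let go; the bush is still seated, the empty clamp's lever is up, and the job is handed in (about 6.5 s of the 26 s used).

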